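# Spring open the battery pod with the porthole

### The arm

A 6-joint arm with a two-finger parallel gripper is mounted at the origin on the work surface. World frame = base frame: x ahead of the robot, y to its left, z up, the work surface at z = 0. Lengths are in m, angles in degrees, forces in N, time in s.
With the tool pointing down it reaches from about 0.25 to 0.725 m from the base axis. Payload 9.7 kg.
Tool frame: the origin (TCP) lies midway between the tips of the shut fingers; the grasp point (between the pads) lies 19 mm behind it (grip_point_offset is the distance from the TCP to the grasp point, in m); y points along the fingers, z is the direction in which the jaws open and shut, and the axes are right-handed (so a half turn about y gives the same grasp; the last joint's range is limited). The gripper opens to 85 mm and grips with 20 to 120 N. Pads are 22 mm wide; open, the fingers measure 114 mm over their backs; the gripper's body (76 mm by 85 mm) begins 54 mm behind the grasp point. The pads swing forward as they close: fully open they stand 13 mm farther back than shut.
Start: joints at [0, 4.979, 10.078, 95.1, 0, 90], TCP at [0.55, -0, 0.204] pointing down, gripper open.
Joint ranges: [-179.16, 179.16], [-48.56, 103.87], [-65.8, 70.77], [-126.05, 130.52], [-82.76, 87.17], [-180, 180]. Speed limits (degrees/s): [127.2, 127.2, 147.25, 180, 180, 180].

### API

Orientations are given as [roll, pitch, yaw] about the fixed x, y, z axes, in that order (R = Rz(yaw) Ry(pitch) Rx(roll)).
In Python, from workcell import get_obs, camera, job_done, grip_point_offset gives the robot as it stands.
- The arm moves only by the tool move_arm, never from a script. Its argument "deltas" is a list that holds one entry, the list of rows, each a list of 4 numbers: the shift along the tool's x, y, z in m, then the turn about the tool's y in degrees. A call has 1 to 5 rows; each row is the pose to reach, as a shift and turn from the pose commanded when the call began, along the tool's axes at that moment; what a row does not reach only later rows make up. A row lasts 1/10 s, in which the tool goes at most 50 mm and 8.59 degrees, less where a joint would pass 70% of its speed; a pose out of reach is approached as far as the arm can. A call with a gripper value outside its range is refused whole. "claw" is the finger opening in m, from 0 to 0.0854, set as the call begins (left out, the last holds). The fingers move at their own pace and stop on an object; "newtons" is the grip in N (left out, the last holds). Time passes only in rows, so rows that repeat a pose let the fingers close. It gives the time, the measured TCP pose, the force and the opening at its end, in the units of the state.
- get_obs(): the state, without advancing time (a new reading comes with each control period).
- camera(name): name is "scene" or "side" or "wrist"; returns a dict with "color" (480x640x3 uint8, blue, green, red), "range_z" (480x640 float32, m along the optical axis (not along the pixel's ray), 0 where there is no reading), "fx", "fy", "cx", "cy" (pixels), "T" (4x4, takes a point from camera to world coordinates). Camera axes: x right, y down, z forward; pixel columns grow to the right and rows downward; lengths in m; the calibration is good to about 2 mm. The wrist camera is an equidistant fisheye: a pixel r from the principal point sees the ray r / f radians off the axis. A picture is of the moment at which its call begins.
- job_done(): hands the job in, once; it reports no verdict.
The state is a dict: "time": time; "q": joint angles; "qd": joint speeds; "joint_efforts": joint torques, N m; "ee_pos": TCP position; "tcp_rot": TCP orientation; "wrist_force": force on the tool from outside, world axes, zero at the start; "torque": the same for the moment, N m; "opening": finger opening in m.
Only numpy, scipy, OpenCV 4.12 (cv2) and the standard library are available. Lean on these libraries where they do the work, as an engineer would, in place of code of your own. Each camera call takes 0.05 s, during which the arm holds its last target. There are 200 camera calls.

### The job

The battery of the lander model's porthole pod is due for a change: press the release tab on the front of the pod whose lid has the round porthole, so that its lid springs up, then push that lid fully open until it rests back at its stop, and leave it standing open. Use only the fingertips or the outside of the fingers, pick nothing up, keep the plain-lidded pod shut, and leave the batteries and everything else on the bench where they are.

Things in the scene. Friction and masses are not known exactly. Their poses are not given: they have to be found in the camera images.
- port_pod: the pod to open, with a round porthole (54 mm steel ring, dark inside, 5 mm proud) on its lid: pod fixed to the table, aluminium case 100 (x) x 110 x 60 mm. Origin: centre of its underside; x axis from its front (release tab) to its back (lid hinge), z up; x heads away from the robot within 0.4 rad. Lid: flat plate 100 x 110 x 5 mm on the rim, hinge line along y at x +50, z 60 mm
- port_tab_press (a point): press point: middle of the top of the tab's paddle, at x -78, z 43 mm in the pod frame. The tab is a dark steel rocker at the middle of the pod's front: a level paddle 32 x 32 x 5 mm (x -58 to -90) and an upright hook (20 mm wide, top at z 69.5) over the lid's free edge. It pivots about a line along y at x -56, z 40; pressing the paddle down swings the hook off the lid
- port_tab (a joint): turn of that tab (rad): 0 at rest, stop at 0.36 (press point about 8 mm down); frees the lid at about 0.25 (5 to 6 mm down). Sprung: 2.5 N to start, 5 N at the stop; returns when let go
- port_lid (a joint): angle of the porthole lid (rad): 0 shut and hooked; springs to about 0.85 within 0.5 s when freed; stop at 1.85, leaning back. A fingertip in front of or under the raised free edge pushes it on, away from the robot. The 80 g lid falls back to 0.85 if left below about 1.05; from there on the slightly stiff hinge (0.02 N m) holds it where it is left; it does not swing over by itself
- port_lid_edge (a point): middle of the lower edge of the porthole lid's free end, 100 mm from the hinge; moves with the lid (sprung up it is about 135 mm high, upright 160 mm, so keep the gripper's body above it: push close below this edge, rising with it)
- plain_pod: the other pod, to be left shut: lid plain, without porthole: pod fixed to the table, aluminium case 100 (x) x 110 x 60 mm. Origin: centre of its underside; x axis from its front (release tab) to its back (lid hinge), z up; x heads away from the robot within 0.4 rad. Lid: flat plate 100 x 110 x 5 mm on the rim, hinge line along y at x +50, z 60 mm
- plain_lid (a joint): angle of the plain lid (rad), 0 shut; same latch and spring; stays below 0.1
- port_pack: battery pack, grey box 45 x 60 x 30 mm, loose inside the porthole pod (hidden until the lid is up, top about 36 mm high); origin centre of underside; stays there
- plain_pack: the same battery pack, grey box 45 x 60 x 30 mm, inside the plain pod; origin centre of underside; stays there
- glue: upright white glue bottle, 34 mm across, 85 mm high, loose, between the pods; origin centre of underside
- nozzle: aluminium engine bell standing on its wide end, 64 mm across, 55 mm high, loose, between the pods towards the robot; origin centre of underside
- dish: white model dish antenna lying on its back, 104 mm across, 45 mm high with its stub, loose, behind the pods; origin centre of underside
- thruster: thruster cluster: dark block 35 x 35 x 40 mm with four side cones, 85 mm across, loose, left of the pods; origin centre of underside
- tape: roll of paper tape lying flat, 90 mm across, 24 mm high, loose, right of the pods; origin centre of underside
- bracket: aluminium angle bracket 70 x 30 mm, 44 mm high, loose, behind the pods on the right; origin centre of the foot's underside
Things that resemble listed ones, but are neither listed nor needed, are in the scene too. What is shaped like the port_pod but green is not meant.

How it is judged:
By the outcome, as a careful person would: the job done as asked, in the order asked, and still so for the second after the job is handed in, with the robot touching nothing.
It also fails if it takes over 38 s, if anything falls off the work surface, if the arm or the gripper's body presses on something with over 40 N, if the wrist force passes 120 N, or if a joint passes its speed limit or range.

## Working session

There is one attempt and no reset: what is moved stays moved. The work goes in short steps, Python scripts to look and compute and a tool call to move; the robot and the scene stay as the last step left them, time stands still between calls to the robot, and variables do not carry over. Pictures are saved under pics/ and viewed, about 8 in all and at most 12, crops included, and the job is handed in when it is done.

Besides the shell and the picture viewer there is one more tool, called after ">>>" by a JSON object that holds its "fn" and its "kwargs", one argument or row to a line. move_arm: Moves the arm, as the interface text tells. Its arguments: {"type":"object","properties":{"deltas":{"type":"array"},"claw":{"type":"number"},"newtons":{"type":"number"}},"required":["deltas"]}

```bash
mkdir -p pics
python3 - <<'E'
from workcell import *
import cv2,numpy as np
for n in("scene","side"):
    c=camera(n); cv2.imwrite(f"pics/{n}0.png",c["color"]); np.savez(f"{n}0.npz",**c)
    print(n,c["fx"],c["cx"],c["cy"],np.round(c["T"],3).tolist())
print(get_obs())
E
```

```text
scene 581.1812469867137 312.5388251400831 242.14079995731854 [[-0.542, 0.56, -0.626, 1.238], [0.84, 0.369, -0.397, 0.419], [0.009, -0.742, -0.671, 0.797], [0.0, 0.0, 0.0, 1.0]]
side 558.862725739906 321.15500626113123 246.62329127092696 [[-0.978, -0.151, 0.144, 0.363], [-0.207, 0.636, -0.743, 0.958], [0.021, -0.757, -0.653, 0.92], [0.0, 0.0, 0.0, 1.0]]
{'time': 0.1, 'q': array([-1.29699266e-03,  5.00936082e+00,  1.00405499e+01,  9.50994765e+01,
       -9.48402150e-05,  9.00003004e+01]), 'qd': array([-0.01862575, -0.09398989,  0.10419717, -0.05001574, -0.05927816,
        0.05518547]), 'joint_efforts': array([ 5.47294949e-04, -5.21561801e+01,  4.65652657e+01,  1.59993977e-02,
       -1.19309320e-06, -5.24902489e-06]), 'ee_pos': array([ 5.49773289e-01, -1.29623768e-05,  2.03154368e-01]), 'tcp_rot': array([-9.00682874e+01, -9.51982136e-05, -9.00015973e+01]), 'wrist_force': array([-0.24144531, -0.02114399,  0.52399208]), 'torque': array([-0.02151969,  0.06953448,  0.05311183]), 'opening': 0.08541128916270246}
```

View pics/scene0.png

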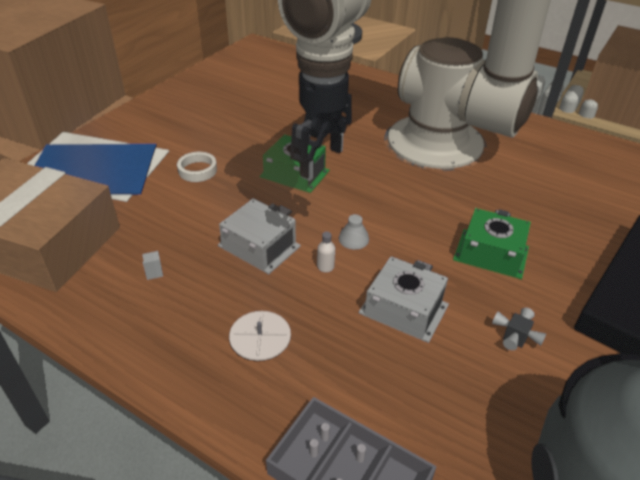

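View pics/side0.png

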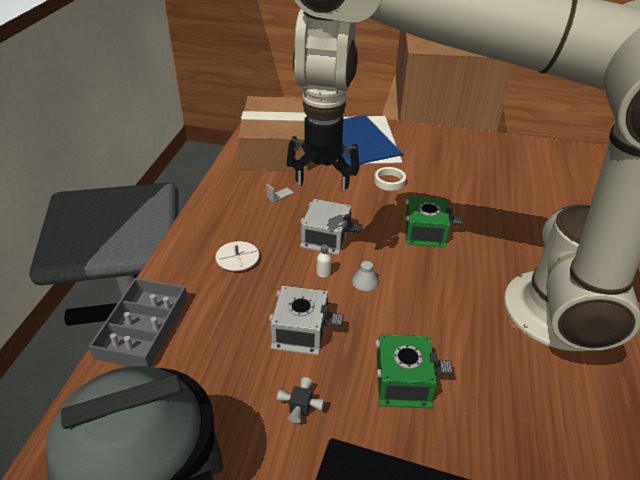

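The porthole pod is at scene (405,292) and side (301,315). Its tab is at scene (422,266) and side (335,320). The plain pod is at side (327,222), and the green look-alikes are at side (407,370) and (428,220).

```bash
cat > h.py <<'E'
import numpy as np
def pts(c,u0,u1,v0,v1):
    v,u=np.mgrid[v0:v1,u0:u1]; d=c["range_z"][v0:v1,u0:u1]
    P=np.stack([(u-c["cx"])/c["fx"]*d,(v-c["cy"])/c["fy"]*d,d],-1)@c["T"][:3,:3].T+c["T"][:3,3]
    P[d==0]=np.nan
    return P
E
python3 - <<'E'
from h import *; import cv2
for n,b in(("scene",(355,455,250,340)),("side",(260,350,278,358))):
    c=dict(np.load(n+"0.npz")); P=pts(c,*b)
    z=P[...,2]; m=(z>.06)&(z<.074)
    k,l,s,_=cv2.connectedComponentsWithStats(m.astype(np.uint8)); i=1+np.argmax(s[1:,4])
    # lid incl. everything; remove thin hook by opening
    Q=P[l==i]; print(n,len(Q),np.percentile(Q[:,2],[5,50,95]).round(4))
    m2=cv2.morphologyEx((l==i).astype(np.uint8),cv2.MORPH_OPEN,np.ones((9,9)))>0
    Q=P[m2]; r=cv2.minAreaRect((Q[:,:2]*1000).astype(np.float32)); print(r, cv2.boxPoints(r).round(1).tolist())
    t=(z>.03)&(z<.055); col=c["color"][b[2]:b[3],b[0]:b[1]]
    t&=(col.max(-1)<95)
    T=P[t]; 
    T=T[T[:,0]<Q[:,0].min()+.01]
    if len(T): print("tab?",len(T),T.mean(0).round(4),T.min(0).round(3),T.max(0).round(3))
    h,w=col.shape[:2]; cv2.imwrite(f"pics/{n}_crop.png",cv2.resize(col,None,fx=4,fy=4,interpolation=cv2.INTER_CUBIC))
s=cv2.imread("pics/scene_crop.png");d=cv2.imread("pics/side_crop.png")
H=max(s.shape[0],d.shape[0]);f=lambda i:cv2.copyMakeBorder(i,0,H-i.shape[0],0,0,0)
cv2.imwrite("pics/crops.png",np.hstack([f(s),f(d)]))
E
```

```text
scene 2852 [0.0626 0.0654 0.0704]
((552.7275390625, 182.38873291015625), (111.0272445678711, 110.21183013916016), 3.1829466819763184) [[494.20001220703125, 234.3000030517578], [500.3999938964844, 124.30000305175781], [611.2000122070312, 130.5], [605.0999755859375, 240.5]]
tab? 11 [0.4701 0.1878 0.0415] [0.466 0.163 0.038] [0.474 0.193 0.043]
side 2028 [0.0635 0.0676 0.0726]
((552.9258422851562, 183.4635772705078), (105.90779876708984, 115.46300506591797), 3.6843056678771973) [[496.3999938964844, 237.6999969482422], [503.79998779296875, 122.4000015258789], [609.5, 129.3000030517578], [602.0999755859375, 244.5]]
tab? 211 [0.4894 0.1867 0.0444] [0.464 0.131 0.031] [0.507 0.235 0.055]
```

View pics/crops.png

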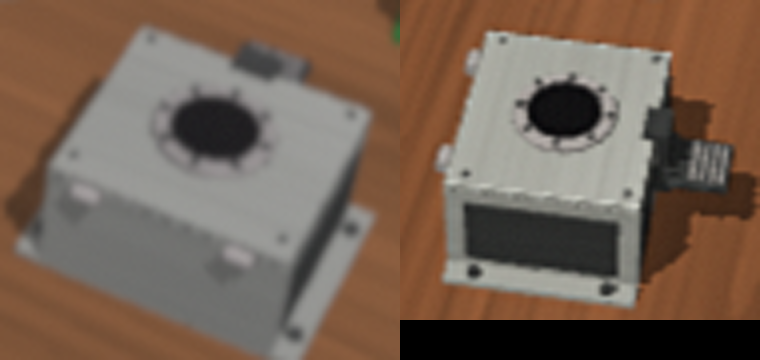

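Run:
```python
from h import *; import cv2
def ray(c,u,v,z):
    d=c["T"][:3,:3]@[(u-c["cx"])/c["fx"],(v-c["cy"])/c["fy"],1]; o=c["T"][:3,3]
    return (o+d*(z-o[2])/d[2]).round(4)
S=dict(np.load("scene0.npz"));D=dict(np.load("side0.npz"))
print("paddle side",ray(D,337.7,319.4,.043))
for u,v in((333.8,313.3),(343,314),(341.5,325),(332,325.5)): print(ray(D,u,v,.043))
# lid corners at z .065
for n,c,o,cs in(("scene",S,(355,250),((148,27),(372,110),(290,250),(50,165))),("side",D,(260,278),((490-400,32),(672-400,52),(640-400,205),(447-400,183)))):
    R=np.array([ray(c,o[0]+u/4,o[1]+v/4,.065) for u,v in cs]); print(n,R[:,:2].tolist(),R.mean(0))
print("ring",ray(S,355+214/4,250+127/4,.066),ray(D,260+164/4,278+109/4,.066))
# front/back/side edge from depth: median lines
for n,c,b in(("scene",S,(355,455,250,340)),("side",D,(260,350,278,358))):
    P=pts(c,*b); z=P[...,2]; Q=P[(z>.055)&(z<.075)]
    for yaw in(3.,):
        pass
    Q=Q[np.abs(Q[:,2]-.066)<.004]
    y=np.arange(.14,.23,.008); f=[];g=[]
    for a in y:
        s=Q[np.abs(Q[:,1]-a)<.004]
        f.append(np.percentile(s[:,0],1));g.append(np.percentile(s[:,0],99))
    print(n,"front",np.round(f,3),"back",np.round(g,3))
```

```text
paddle side [0.4737 0.18   0.043 ]
[0.4849 0.165  0.043 ]
[0.4656 0.1625 0.043 ]
[0.4632 0.1933 0.043 ]
[0.4821 0.1991 0.043 ]
scene [[0.5079, 0.1278], [0.501, 0.2348], [0.5957, 0.2385], [0.6082, 0.1319]] [0.5532  0.18325 0.065  ]
side [[0.605, 0.1321], [0.5062, 0.1245], [0.5006, 0.2332], [0.5983, 0.2409]] [0.552525 0.182675 0.065   ]
ring [0.5498 0.1813 0.066 ] [0.5526 0.1791 0.066 ]
scene front [0.508 0.509 0.509 0.508 0.5   0.498 0.498 0.505 0.506 0.504 0.505 0.505] back [0.609 0.613 0.613 0.607 0.606 0.605 0.605 0.605 0.605 0.606 0.609 0.607]
side front [0.508 0.506 0.506 0.505 0.496 0.497 0.497 0.504 0.502 0.503 0.503 0.501] back [0.605 0.611 0.611 0.604 0.603 0.602 0.603 0.602 0.601 0.601 0.607 0.606]
```

Lid corners from both views agree: pod centre ≈ (0.5528, 0.183), yaw ≈ 4°. I'll press at pod x ≈ -84 mm, world (0.469, 0.177), with the fingers shut. I'm moving there at height and testing the turn sign on the way.

>>> {"fn": "move_arm", "kwargs": {
  "deltas": [
    [[-0.044,0,-0.02,0],[-0.088,0,-0.04,8],[-0.132,0,-0.06,16],[-0.177,0,-0.081,24],[-0.177,0,-0.081,24]]
  ],
  "claw": 0,
  "newtons": 20
}}

```text
time: 0.6
ee_pos: [0.4671, 0.18, 0.2036]
tcp_rot: [-90.0, 0.0, -114.1]
wrist_force: [-0.6, -0.3, -0.1]
opening: 0.0121
```

```bash
python3 -c "
from workcell import *
o=get_obs();print(o['q'].round(1),o['ee_pos'].round(4),o['tcp_rot'].round(2),o['opening'],o['time'])"
```

```text
[ 21.   -1.8   3.2  95.    0.  135.2] [0.4671 0.18   0.2036] [-9.0050e+01  1.0000e-02 -1.1413e+02] 0.012124353028106029 0.6
```

>>> {"fn": "move_arm", "kwargs": {
  "deltas": [
    [[0,0,0,-8],[0,0,0,-16],[0,0,0,-24],[0,0,0,-32],[0,0,0,-40]]
  ]
}}

```text
time: 1.1
ee_pos: [0.4688, 0.177, 0.2034]
tcp_rot: [-90.0, -0.0, -73.7]
wrist_force: [0.0, 0.6, -0.7]
opening: -0.0002
```

>>> {"fn": "move_arm", "kwargs": {
  "deltas": [
    [[0,0,0,-8],[0,0,0,-16],[0,0,0,-24],[0,0,0,-32],[0,0,0,-40]]
  ]
}}

```text
time: 1.6
ee_pos: [0.4688, 0.1769, 0.2034]
tcp_rot: [-90.0, 0.0, -33.7]
wrist_force: [0.2, 0.0, 0.4]
opening: 0.0
```

>>> {"fn": "move_arm", "kwargs": {
  "deltas": [
    [[0,0,0,-8],[0,0,0,-16],[0,0,0,-24],[0,0,0,-32],[0,0,0,-38]]
  ]
}}

```text
time: 2.1
ee_pos: [0.4689, 0.1769, 0.2034]
tcp_rot: [-90.0, 0.0, 4.3]
wrist_force: [0.2, 0.3, 0.4]
opening: -0.0
```

>>> {"fn": "move_arm", "kwargs": {
  "deltas": [
    [[0,0.03,0,0],[0,0.06,0,0],[0,0.09,0,0],[0,0.1,0,0],[0,0.1,0,0]]
  ]
}}

```text
time: 2.6
ee_pos: [0.4681, 0.1767, 0.1026]
tcp_rot: [-90.0, 0.1, 4.0]
wrist_force: [-0.7, 1.2, 1.2]
opening: -0.0003
```

```bash
python3 -c "
from workcell import *
import cv2
o=get_obs();print(o['q'].round(1),o['ee_pos'].round(4),o['tcp_rot'].round(2),o['opening'],o['time'])
a=camera('side')['color'][230:370,240:430];cv2.imwrite('pics/s1.png',cv2.resize(a,None,fx=4,fy=4,interpolation=2))"
```

```text
[20.7 -2.5 -8.7 83.9  0.  16.7] [0.4681 0.1767 0.1026] [-90.04   0.15   4.  ] -0.0003034876179145855 2.6
```

View pics/s1.png

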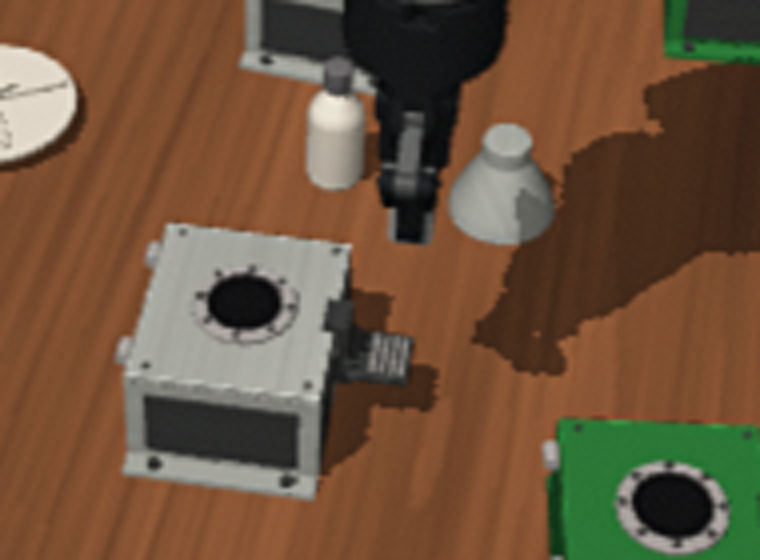

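The tip, at crop (410,242), is above the paddle line at (390,355), and its path down is clear of the glue and nozzle. Going down to press in small steps.

>>> {"fn": "move_arm", "kwargs": {
  "deltas": [
    [[0,0.03,0,0],[0,0.055,0,0],[0,0.057,0,0],[0,0.057,0,0]]
  ]
}}

```text
time: 3.05
ee_pos: [0.4695, 0.1772, 0.0482]
tcp_rot: [-90.0, -0.1, 4.0]
wrist_force: [0.4, -0.8, 1.3]
opening: -0.0003
```

>>> {"fn": "move_arm", "kwargs": {
  "deltas": [
    [[0,0.003,0,0],[0,0.005,0,0],[0,0.007,0,0],[0,0.009,0,0],[0,0.009,0,0]]
  ]
}}

```text
time: 3.55
ee_pos: [0.4689, 0.177, 0.0376]
tcp_rot: [-90.0, 0.0, 4.0]
wrist_force: [-0.1, -0.2, 0.4]
opening: 0.0001
```

```bash
python3 -c "
from workcell import *
import cv2
from h import *
o=get_obs();print(o['ee_pos'].round(4),o['wrist_force'],o['time'])
c=camera('side');P=pts(c,260,350,250,358);print(np.nanpercentile(P[...,2][:,:50],[50,95,99]))
a=c['color'][230:370,240:430];cv2.imwrite('pics/s2.png',cv2.resize(a,None,fx=4,fy=4,interpolation=2))"
```

```text
[0.4689 0.177  0.0376] [-0.13019425 -0.20284913  0.38281758] 3.55
[0.00406417 0.07063863 0.07335092]
```

View pics/s2.png

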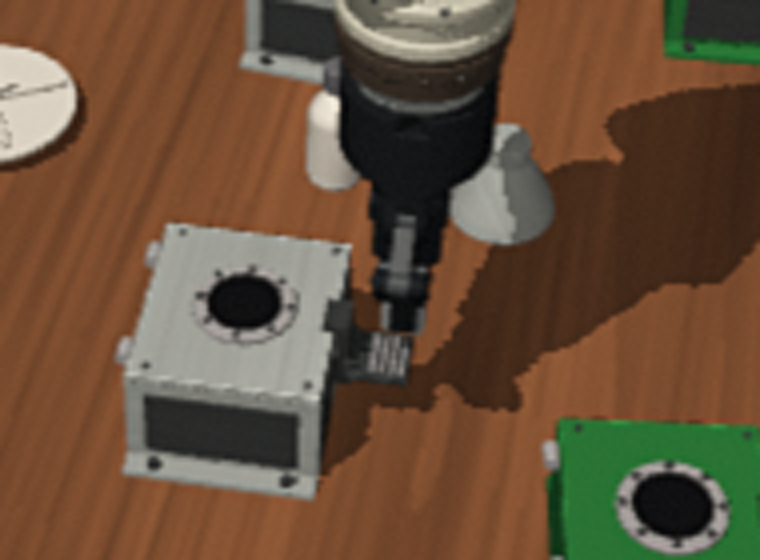

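The tip, at crop (400,330), looks just beyond the paddle on its -y side, and there is no contact force. I'll compare its projection with the paddle.

Run:
```python
from h import *; from workcell import *
c=camera('side'); o=get_obs(); print(o['ee_pos'])
def proj(p):
    q=np.linalg.inv(c["T"])@[*p,1]; return (c["fx"]*q[0]/q[2]+c["cx"]-240)*4,(c["fy"]*q[1]/q[2]+c["cy"]-230)*4
print("tcp proj crop",proj(o['ee_pos']),"paddle pred",proj((.475,.1776,.043)))
for (u,v) in((370,345),(390,345),(390,355),(390,365),(405,355),(400,330),(400,320),(400,310),(340,315)):
    uu,vv=240+u//4,230+v//4; print((u,v),pts(c,uu,uu+1,vv,vv+1)[0,0].round(4))
```

```text
[0.46894126 0.17697225 0.03776859]
tcp proj crop (np.float64(400.3533227221558), np.float64(361.6753261182712)) paddle pred (np.float64(389.1779999613632), np.float64(353.8773888818564))
(370, 345) [0.4869 0.1747 0.0445]
(390, 345) [0.4767 0.1721 0.0443]
(390, 355) [0.476  0.1754 0.0418]
(390, 365) [0.4739 0.1871 0.0458]
(405, 355) [0.4675 0.1761 0.0447]
(400, 330) [0.4686 0.1888 0.0763]
(400, 320) [0.4687 0.1898 0.0834]
(400, 310) [0.4692 0.1892 0.0914]
(340, 315) [0.5009 0.1834 0.0747]
```

Run:
```python
from h import *; from workcell import *; import cv2
c=camera('side'); 
def proj(p):
    q=np.linalg.inv(c["T"])@[*p,1]; return np.round([(c["fx"]*q[0]/q[2]+c["cx"]-240)*4,(c["fy"]*q[1]/q[2]+c["cy"]-230)*4])
print("s1 tcp",proj((.4681,.1767,.1026)),"near face",proj((.4681,.1907,.1026)))
for v in range(308,350,4):
    uu,vv=240+100,230+v//4; print(v,pts(c,uu,uu+1,vv,vv+1)[0,0].round(4))
w=camera('wrist'); a=w['color']; cv2.imwrite('pics/w.png',a)
s=camera('scene'); cv2.imwrite('pics/sc.png',cv2.resize(s['color'][170:350,340:520],None,fx=3,fy=3,interpolation=2))
```

```text
s1 tcp [408. 276.] near face [403. 295.]
308 [0.4693 0.1888 0.091 ]
312 [0.4689 0.1907 0.0902]
316 [0.469  0.1892 0.0856]
320 [0.469  0.1877 0.081 ]
324 [0.4686 0.1898 0.0804]
328 [0.4689 0.1869 0.0743]
332 [0.4774 0.1239 0.002 ]
336 [0.4718 0.1637 0.0427]
340 [0.4708 0.1701 0.0467]
344 [0.4705 0.1711 0.0448]
348 [0.4701 0.1735 0.0443]
```

View pics/w.png

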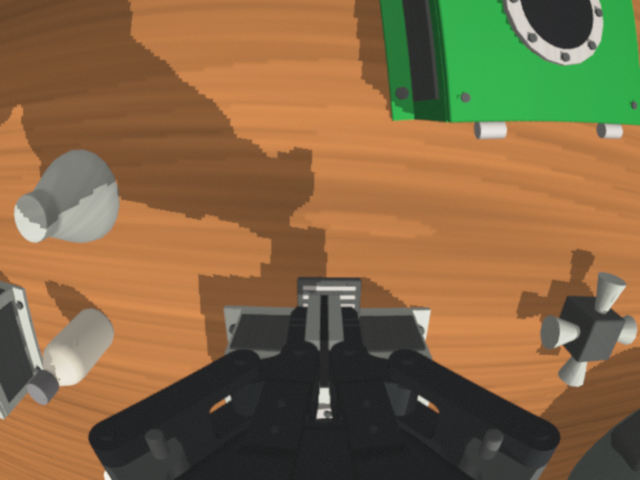

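The fingertips look about 34 mm higher than the reported TCP, which agrees with the missing contact. I'll measure the gripper's profile above the real tip.

Run:
```python
from h import *; from workcell import *
print(grip_point_offset)
for n,b in(('side',(300,380,150,330)),('scene',(340,480,100,300))):
    P=pts(camera(n),*b).reshape(-1,3); P=P[~np.isnan(P[:,0])]
    Q=P[(np.hypot(P[:,0]-.469,P[:,1]-.177)<.075)]
    for z in np.arange(.05,.21,.01):
        s=Q[np.abs(Q[:,2]-z)<.005]
        s=s[(s[:,0]<.497)]
        if len(s)>2: print(n,round(z,3),len(s),"x",np.percentile(s[:,0],[3,97]).round(3),"y",np.percentile(s[:,1],[3,97]).round(3))
```

```text
0.0187
side 0.05 84 x [0.466 0.497] y [0.168 0.194]
side 0.06 4 x [0.495 0.496] y [0.172 0.19 ]
side 0.07 17 x [0.46  0.497] y [0.172 0.189]
side 0.08 33 x [0.458 0.478] y [0.181 0.19 ]
side 0.09 29 x [0.458 0.476] y [0.182 0.192]
side 0.1 3 x [0.463 0.471] y [0.191 0.192]
side 0.11 6 x [0.455 0.474] y [0.175 0.207]
side 0.12 13 x [0.454 0.468] y [0.189 0.211]
side 0.13 34 x [0.453 0.484] y [0.188 0.222]
side 0.14 35 x [0.451 0.485] y [0.189 0.226]
side 0.15 56 x [0.451 0.485] y [0.192 0.238]
side 0.16 124 x [0.451 0.483] y [0.192 0.238]
side 0.17 102 x [0.45  0.487] y [0.188 0.226]
side 0.18 61 x [0.451 0.476] y [0.191 0.218]
side 0.19 48 x [0.456 0.477] y [0.207 0.217]
side 0.2 117 x [0.433 0.494] y [0.186 0.215]
scene 0.05 3 x [0.472 0.481] y [0.171 0.194]
scene 0.07 33 x [0.473 0.496] y [0.166 0.186]
scene 0.08 66 x [0.467 0.483] y [0.163 0.189]
scene 0.09 76 x [0.467 0.484] y [0.163 0.189]
scene 0.1 57 x [0.467 0.483] y [0.163 0.188]
scene 0.11 115 x [0.464 0.485] y [0.149 0.205]
scene 0.12 259 x [0.46  0.486] y [0.14 0.21]
scene 0.13 176 x [0.461 0.488] y [0.133 0.219]
scene 0.14 222 x [0.465 0.489] y [0.126 0.225]
scene 0.15 288 x [0.472 0.489] y [0.119 0.234]
scene 0.16 357 x [0.459 0.491] y [0.117 0.235]
scene 0.17 297 x [0.464 0.492] y [0.135 0.219]
scene 0.18 117 x [0.464 0.485] y [0.137 0.215]
scene 0.19 33 x [0.464 0.483] y [0.141 0.213]
scene 0.2 65 x [0.469 0.496] y [0.143 0.213]
```

View pics/sc.png

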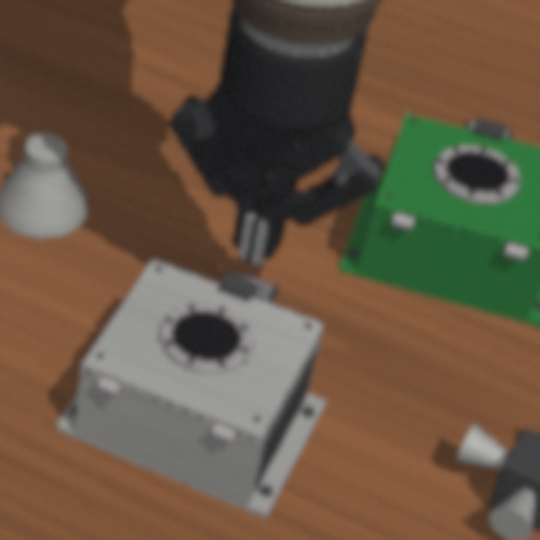

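The scene view confirms it: the tip, at crop (252,262), is about 30 mm above the paddle at (245,290). So real tip z ≈ reported z + 0.034. I'll keep pressing down, guided by the force.

>>> {"fn": "move_arm", "kwargs": {
  "deltas": [
    [[0,0.01,0,0],[0,0.02,0,0],[0,0.025,0,0],[0,0.025,0,0]]
  ]
}}

```text
time: 4.3
ee_pos: [0.4685, 0.1769, 0.0118]
tcp_rot: [-90.0, 0.1, 4.0]
wrist_force: [-0.4, 0.8, 2.1]
opening: 0.0002
```

>>> {"fn": "move_arm", "kwargs": {
  "deltas": [
    [[0,0.002,0,0],[0,0.004,0,0],[0,0.005,0,0],[0,0.005,0,0]]
  ]
}}

```text
time: 4.7
ee_pos: [0.4691, 0.177, 0.0079]
tcp_rot: [-90.0, -0.0, 4.0]
wrist_force: [-1.9, -0.7, 4.4]
opening: -0.0001
```

>>> {"fn": "move_arm", "kwargs": {
  "deltas": [
    [[0,0.001,0,0],[0,0.002,0,0],[0,0.003,0,0],[0,0.003,0,0]]
  ]
}}

```text
time: 5.1
ee_pos: [0.4694, 0.1771, 0.0066]
tcp_rot: [-90.0, -0.1, 4.0]
wrist_force: [-7.4, -3.5, 19.1]
opening: 0.0002
```

```bash
cat > look.py <<'E'
from workcell import *
import cv2,sys
from h import *
o=get_obs();print(o['ee_pos'].round(4),o['wrist_force'].round(1),o['time'])
c=camera('side');P=pts(c,*map(int,(255,350,230,358)))
a=c['color'][230:370,240:430];cv2.imwrite(sys.argv[1],cv2.resize(a,None,fx=4,fy=4,interpolation=2))
Q=P[(P[...,0]>.51)&(P[...,1]>.13)&(P[...,1]<.24)&(P[...,2]>.05)]; print("lid z pct",np.percentile(Q[:,2],[5,50,95,99]).round(3))
E
python3 look.py pics/s3.png
```

```text
[0.4694 0.1771 0.0066] [-7.4 -3.5 19.1] 5.1
lid z pct [0.055 0.099 0.132 0.135]
```

The lid has sprung up (its edge is at z ≈ 0.135) and the tab is at its stop. Lifting off and looking.

>>> {"fn": "move_arm", "kwargs": {
  "deltas": [
    [[0,-0.02,0,0],[0,-0.05,0,0],[0,-0.08,0,0],[0,-0.08,0,0],[0,-0.08,0,0]]
  ]
}}

```text
time: 5.65
ee_pos: [0.4695, 0.1772, 0.0849]
tcp_rot: [-90.0, -0.1, 4.0]
wrist_force: [-0.5, 0.5, -0.1]
opening: 0.0001
```

```bash
python3 look.py pics/s3.png
```

```text
[0.4695 0.1772 0.0849] [-0.5  0.5 -0.1] 5.65
lid z pct [0.055 0.101 0.137 0.14 ]
```

View pics/s3.png

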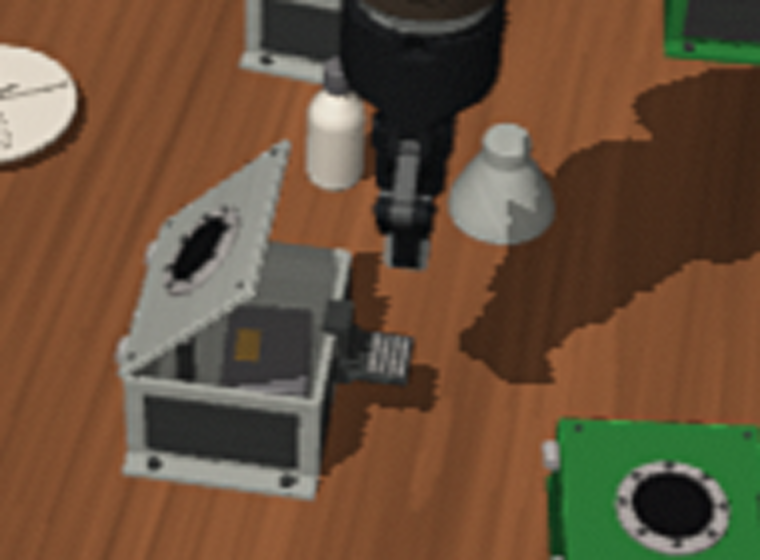

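The lid stands at about 0.85 rad with its edge at crop (285,148), and the pack is inside and undisturbed. Now pushing under the edge, rising with it.

>>> {"fn": "move_arm", "kwargs": {
  "deltas": [
    [[0.025,0,0,0],[0.045,0,0,0],[0.056,-0.002,0,0],[0.065,-0.006,0,0],[0.074,-0.01,0,0]]
  ]
}}

```text
time: 6.2
ee_pos: [0.5427, 0.182, 0.094]
tcp_rot: [-90.0, 0.1, 4.0]
wrist_force: [-0.8, 0.6, 1.0]
opening: 0.0002
```

>>> {"fn": "move_arm", "kwargs": {
  "deltas": [
    [[0.01,-0.003,0,0],[0.02,-0.005,0,0],[0.03,-0.008,0,0],[0.04,-0.01,0,0],[0.05,-0.011,0,0]]
  ]
}}

```text
time: 6.7
ee_pos: [0.5933, 0.1857, 0.1058]
tcp_rot: [-90.0, 0.0, 4.0]
wrist_force: [-0.8, 0.1, 0.3]
opening: -0.0002
```

>>> {"fn": "move_arm", "kwargs": {
  "deltas": [
    [[0.006,0,0,0],[0.012,0,0,0],[0.017,0,0,0],[0.02,0,0,0],[0.02,0,0,0]]
  ]
}}

```text
time: 7.2
ee_pos: [0.6129, 0.187, 0.1056]
tcp_rot: [-90.0, 0.0, 4.0]
wrist_force: [-0.1, -0.3, 0.4]
opening: 0.0
```

```bash
python3 look.py pics/s4.png
```

```text
[0.6129 0.187  0.1056] [-0.1 -0.3  0.4] 7.2
lid z pct [0.054 0.14  0.282 0.29 ]
```

View pics/s4.png

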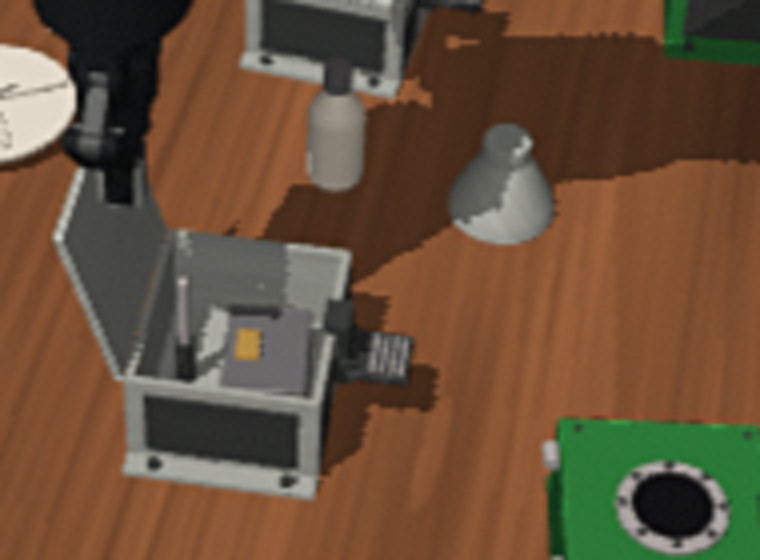

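The lid is leaning back, with its edge at crop (60,235), but there is no stop force yet. I'll creep on until the stop pushes back.

>>> {"fn": "move_arm", "kwargs": {
  "deltas": [
    [[0.001,0,0,0],[0.003,0,0,0],[0.003,0,0,0]]
  ]
}}

```text
time: 7.55
ee_pos: [0.6148, 0.1872, 0.1059]
tcp_rot: [-90.0, 0.1, 4.0]
wrist_force: [-4.4, -0.5, 2.1]
opening: 0.0
```

>>> {"fn": "move_arm", "kwargs": {
  "deltas": [
    [[0.001,0,0,0],[0.003,0,0,0],[0.003,0,0,0]]
  ]
}}

```text
time: 7.85
ee_pos: [0.6151, 0.1873, 0.1057]
tcp_rot: [-90.0, 0.4, 4.0]
wrist_force: [-18.3, -1.2, 7.3]
opening: -0.0001
```

The stop is reached: 18 N and no further travel. Backing off, then up and clear.

>>> {"fn": "move_arm", "kwargs": {
  "deltas": [
    [[-0.005,0,0,0],[-0.02,0,0,0],[-0.05,0,0,0],[-0.08,-0.03,0,0],[-0.11,-0.07,0,0]]
  ]
}}

```text
time: 8.35
ee_pos: [0.5068, 0.1793, 0.1746]
tcp_rot: [-90.1, 0.2, 4.0]
wrist_force: [1.6, -0.3, 0.9]
opening: 0.0003
```

>>> {"fn": "move_arm", "kwargs": {
  "deltas": [
    [[-0.04,-0.02,0,0],[-0.07,-0.04,0,0],[-0.08,-0.05,0,0],[-0.08,-0.05,0,0],[-0.08,-0.05,0,0]]
  ]
}}

```text
time: 8.85
ee_pos: [0.4299, 0.1743, 0.2252]
tcp_rot: [-90.0, -0.0, 4.0]
wrist_force: [0.8, -0.2, -0.7]
opening: 0.0004
```

```bash
python3 look.py pics/s5.png
python3 - <<'E'
from h import *; from workcell import *; import cv2
c=camera('side'); cv2.imwrite('pics/final.png',c['color'])
P=pts(c,240,350,230,358).reshape(-1,3); d=P[:,:2]-[.5528,.183]; a=np.radians(4)
x=d@[np.cos(a),np.sin(a)]; y=d@[-np.sin(a),np.cos(a)]
m=(x>.04)&(x<.1)&(abs(y)<.045)&(P[:,2]>.08)&(P[:,2]<.17)
s=np.polyfit(P[m,2],x[m],1); print("lid angle",np.pi/2+np.arctan(s[0]),m.sum())
E
```

```text
[0.4299 0.1743 0.2252] [ 0.8 -0.2 -0.7] 8.85
lid z pct [0.053 0.09  0.156 0.159]
lid angle 1.8598099216386295 728
```

View pics/final.png

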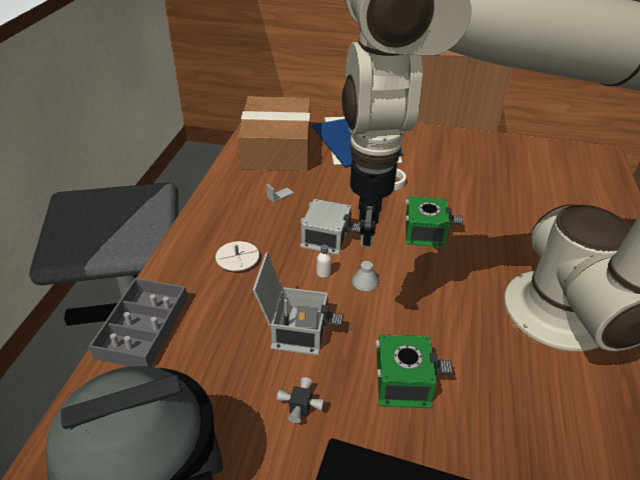

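The porthole lid stands open at about 1.86 rad, at side (267,285). The plain pod at (327,222) is shut, everything else is where it was, and the arm is clear. Handing in.

```bash
python3 -c "
from workcell import *
print(job_done())"
```

```text
the job is handed in; nothing more can be done
None
```

The porthole pod is open. I pressed its release tab with the shut fingertips, the lid sprang up, and I pushed it back to its stop. Then I moved the arm clear and handed the job in at about 9 s.

**Last checks:**
- **Lid:** it measured about 1.86 rad after I let go, against a stop at 1.85. The stop had pushed back with 18 N while I was still pushing.
- **Forces:** the highest reading I took was about 19 N on any axis, when the tab reached its stop.
- **Everything else:** in the last side picture, the plain pod is shut. The porthole pod's battery, the bottle, nozzle, dish, thruster and bracket look unmoved. The tape is partly hidden by the arm, so I could only half check it; the arm never went near it.

**One disagreement:** the cameras and the contact force showed the real fingertips about 34 mm higher than the reported TCP. My first press therefore stopped above the tab without touching it. I corrected for the offset from then on.

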